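# Roll the rail piece under the door rack's clamp and close the lever

## Task

Stow the loose chrome rail piece in the white rack on the let-down cupboard door: with the fingertips on top of it, roll it across the rack's bed and let it come to rest right under the path of the lever clamp, centred below it and square to the rack. Then push the lever over and down until its pad presses on the rail and stays there. Do not pinch, lift or shove the rail from the side, and leave the tools lying on the door alone.

Things in the scene. Friction and masses are not known exactly. Their poses are not given: they have to be found in the camera images.
- rail: loose chrome tube, 32 mm in diameter, 240 mm long, about 280 g, lying on the rack's bed; origin at its centre, on its axis, 16 mm above the bed; its y axis runs along the tube, its z axis points up at the start and turns as it rolls. On the rubber-lined bed it soon stops once let go. A tip rolling it from the top moves twice as far as its centre, so use several short strokes
- rack: white plastic rack fixed flat on the door, 200 (x) by 330 mm (y), origin at the middle of its underside; the bed's top is 8 mm above the origin, 26 mm above the worktop. Ledges round the bed: 8 mm high at x = -88 and +88 mm, 12 mm high at y = -128 and +128 mm. The rail lies along y, 50 to 90 mm short of the seat, and rolls along +x, away from the robot
- seat (a point): point on the top of the bed over which the rail's centre must come to rest, in line with the middle of the clamp lever's width (x = 35 mm, y = 0, z = 8 mm in the rack's frame); same axes as the rack
- hinge (a point): middle of the lever's hinge pin, 150 mm from the seat in the rack's +y direction, 38 mm above the bed; the pin lies along the rack's x. The white lever is 26 mm wide, 9 mm thick and reaches 137 mm from the pin; its last 50 mm is a thumb piece bent up by 13 degrees, with a round bead at the end. A rubber pad is on its underside, 43 to 73 mm from the pin
- lever (a joint): angle of the clamp lever, rad: at 0 it stands open, 110 degrees up from level, leaning to +y; it grows as the lever is pushed over to -y and down. At 1.92 it is level, pointing to -y, its pad on the rail; with no rail there it goes on to 2.12. Starts at 0 to 0.4. The stiff hinge stays where it is left and takes about 2 N at the tip to move
- lever_tip (a point): point on the outer face of the lever near its end, to push on: on the lever's upper side when closed, on its +y side when open; with the lever level it is 125 mm from the pin towards -y and 18 mm above the pin; 13 mm nearer the pin that face is 15 to 16 mm above it
- drain_key: steel T-handled drain key, 200 mm long, lying on the door, to be left alone; origin under its middle, x along its length
- float_arm: green plastic float arm, 230 mm long, up to 40 mm high, lying on the door, to be left alone; origin under its middle, x along its length
- plunger_handle: black plunger handle with a rubber tip, 210 mm long, up to 34 mm thick, lying on the door, to be left alone; origin under its middle, x along its length
- cupboard: white cupboard, its door (540 by 805 mm, 18 mm thick) let down flat on the worktop, hinged at the +y side; the cupboard itself stands 340 mm high beyond y = +388 mm of this frame, x from -270 to +270 mm; origin on the worktop

How it is judged (in metres and radians):
On the way, in this order (a step that is already met when the one before it is completed fails the run):
1. the rail is rolling over: turned by 70 degrees or so, with the clamp open (angle between rail's own z axis and vertical above 1.2 rad and value of joint lever below 0.9 rad), for 0.02 s.
2. the rail lies still and untouched at the seat, within 9 mm of the clamp's centre line, with the clamp open (x of rail in the frame of seat between -0.009 and 0.009 m and linear speed of rail below 0.01 m/s and contact force between the fingers and rail below 0.1 N and value of joint lever below 0.9 rad), for 0.2 s.
At the end, for the whole second after the job is handed in: the rail lies still on the bed with its centre within 10 mm of the clamp's centre line, within 20 mm lengthwise and within 0.1 rad of square to the rack, and the lever is down (1.82 to 2.0 rad) with its pad pressing on the rail with more than 0.3 N (x of rail in the frame of seat between -0.01 and 0.01 m and y of rail in the frame of seat between -0.02 and 0.02 m and z of rail in the frame of seat between 0.012 and 0.02 m and angle between the y axis of rail and the y axis of rack, either way round below 0.1 rad and linear speed of rail below 0.01 m/s and value of joint lever between 1.82 and 2 rad and contact force between lever and rail above 0.3 N); the robot touches nothing.
It fails at once if the rail is lifted off the bed (centre more than 10 mm above where it lies) (z of rail in the frame of seat above 0.026 m).
It fails at once if the fingers push the rail from the side or straddle it: they touch it with their tips at or below the middle of its height (contact force between the fingers and rail above 0.3 N and z of the grasp point in the frame of seat below 0.036 m).
It fails at once if the drain key is moved by more than 20 mm (distance of drain_key from where it was at the start of the episode above 0.02 m).
It fails at once if the float arm is moved by more than 20 mm (distance of float_arm from where it was at the start of the episode above 0.02 m).
It fails at once if the plunger handle is moved by more than 20 mm (distance of plunger_handle from where it was at the start of the episode above 0.02 m).
It also fails if it takes over 61 s, if anything falls off the work surface, if the arm or the gripper's body presses on something with over 40 N, if the wrist force passes 120 N, or if a joint passes its speed limit or range.

## Robot

A 6-joint arm with a two-finger parallel gripper is mounted at the origin on the work surface. World frame = base frame: x ahead of the robot, y to its left, z up, the work surface at z = 0. Lengths are in mm, angles in rad, forces in N, time in s.
With the tool pointing down it reaches from about 200 to 875 mm from the base axis. Payload 3.4 kg.
Tool frame: the origin (TCP) lies at the very end of the fingers, on their centre line; the grasp point (between the pads) lies 19 mm behind it; z points along the fingers, y is the line along which they close (so a half turn about z gives the same grasp; the last joint's range is limited). The gripper opens to 94 mm and grips with 3 to 60 N. Pads are 16 mm wide; open, the fingers measure 119 mm over their backs; the gripper's body (75 mm by 177 mm) begins 78 mm behind the grasp point.
Start: joints at [-1.266, 0.276, 1.505, -0, 1.361, -0.121], TCP at [237.507, -523.694, 205.493] pointing down, gripper open.
Joint ranges: [-2.89, 2.89], [-0.75, 2.08], [0.22, 2.7], [-1.18, 4.32], [0.11, 2.71], [-2.7, 2.7]. Speed limits (rad/s): [2.57, 2.57, 3.14, 3.14, 3.14, 3.14].

## Interface

Orientations are given as a 3x3 rotation matrix whose columns are the frame's x, y, z axes.
In Python, from plant import get_obs, get_image, job_done gives the robot as it stands.
- The arm moves only by the tool servo_tool, never from a script. Its argument "rows" is a list of rows, each an object of numbers: "tx", "ty", "tz": the shift along the world's x, y, z in units of 1000 mm (1.0 is 1000 mm); "rx", "ry", "rz": the turn, a rotation vector about the world's x, y, z in units of 90 degrees (1.0 is 90 degrees); "jaw": the closure, from 0 (fully open) to 1 (shut). In form: [{"tx": .., "ty": .., "tz": .., "rx": .., "ry": .., "rz": .., "jaw": ..}, ...]. A call has 1 to 8 rows; each row is the pose to reach, as a shift and turn from the pose commanded when the call began; what a row does not reach only later rows make up. A row lasts 1/10 s, in which the tool goes at most 50 mm and 8.59 degrees, less where a joint would pass 70% of its speed; a pose out of reach is approached as far as the arm can. A call with a number of a shift or a turn outside -1 to 1 is refused whole. A call with a gripper value outside its range is refused whole. The fingers move at their own pace and stop on an object; "force" is the grip in N (left out, the last holds). Time passes only in rows, so rows that repeat a pose let the fingers close. It gives the time, the measured TCP pose, the force, the opening and the grip force at its end, in the units of the state.
- get_obs(): the state, without advancing time (a new reading comes with each control period).
- get_image(name): name is "side" or "top" or "wrist"; returns a dict with "pixels" (400x640x3 uint8, red, green, blue), "range_z" (400x640 float32, mm along the optical axis (not along the pixel's ray), 0 where there is no reading), "intrinsics" (3x3 intrinsics, pixels), "k1" (the pictures are not rectified: a ray, as slopes to the right and down, at radius r is drawn at 1 + k1 r^2 times it, then the intrinsics apply), "R" (3x3) and "t" (3): a world point X has camera coordinates R X + t. Camera axes: x right, y down, z forward; pixel columns grow to the right and rows downward; lengths in mm; the calibration is good to about 2 mm. A picture is of the moment at which its call begins.
- job_done(): hands the job in; it is judged then, once.
The state is a dict: "time_s": time; "joint_positions": joint angles; "qvel": joint speeds; "tau": joint torques, N m; "tool_pos": TCP position; "tcp_rot": TCP orientation; "ft_force": force on the tool from outside, world axes, zero at the start; "torque": the same for the moment, N m; "opening": opening from 0.0 (shut) to 1.0 (fully open); "grasp_force": force on a finger pad.
Only numpy, scipy, OpenCV 4.12 (cv2) and the standard library are available. Lean on these libraries where they do the work, as an engineer would, in place of code of your own. Each camera call takes 0.05 s, during which the arm holds its last target. There are 200 camera calls.

## Working session

There is one attempt and no reset: what is moved stays moved. The work goes in short steps, Python scripts to look and compute and a tool call to move; the robot and the scene stay as the last step left them, time stands still between calls to the robot, and variables do not carry over. Pictures are saved under pics/ and viewed, at most 10 in all, crops included, and the job is handed in when it is done.

Besides the shell and the picture viewer there is one more tool, called after "Request:" by a JSON object that holds its "fn" and its "kwargs". servo_tool: Moves the arm, as the interface text tells. Its arguments: {"type":"object","properties":{"rows":{"type":"array"},"force":{"type":"number"}},"required":["rows"]}

```bash
mkdir -p pics; cat > h.py <<'E'
import numpy as np, cv2
from plant import get_obs, get_image
def world(im, u, v, z=None):
    K=im["intrinsics"]; k=im["k1"]; p=np.array([(u-K[0,2])/K[0,0],(v-K[1,2])/K[1,1]],float)
    q=p.copy()
    for _ in range(20): q=p/(1+k*(q@q))
    R,t=np.array(im["R"]),np.array(im["t"]); d=R.T@np.array([*q,1]); c=-R.T@t
    if z is None: return c+d*im["range_z"][int(v),int(u)]
    return c+d*(z-c[2])/d[2]
def cloud(im):
    K=im["intrinsics"]; k=im["k1"]; v,u=np.mgrid[:400,:640]
    p=np.stack([(u-K[0,2])/K[0,0],(v-K[1,2])/K[1,1]],-1); q=p.copy()
    for _ in range(20): q=p/(1+k*(q**2).sum(-1,keepdims=True))
    X=np.concatenate([q,np.ones((400,640,1))],-1)*im["range_z"][...,None]
    return (X-np.array(im["t"]))@np.array(im["R"])
def save(im,n): cv2.imwrite(f"pics/{n}.png",im["pixels"][...,::-1])
E
python3 - <<'E'
from h import *
ims=[get_image(n) for n in("top","side")]
for n,im in zip(("top","side"),ims): save(im,n+"0"); np.save("c_"+n,cloud(im)); print(n,-np.array(im["R"]).T@im["t"],np.array(im["R"])[2])
E
```

```text
top [ 360.00676356  -32.4881804  1328.92519288] [ 0.15317708 -0.00572413 -0.98818218]
side [  95.06691699  576.17469419 1035.5303298 ] [ 0.41586302 -0.51585588 -0.74896639]
```

View pics/top0.png

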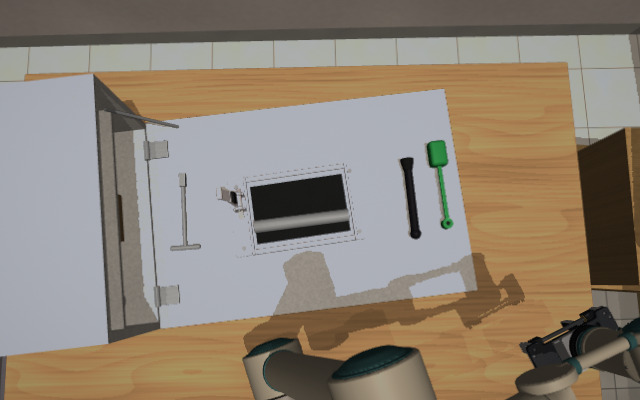

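View pics/side0.png

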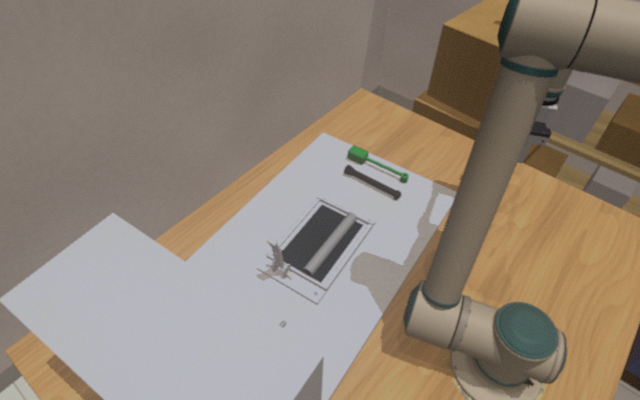

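The top view shows the black bed with corners near (249,186), (347,175), (355,240), (257,246). The rail runs from about (253,225) to (349,215), and the lever and hinge are near (228,196).

```bash
python3 - <<'E'
from h import *
im=get_image("top"); C=cloud(im); px=im["pixels"].astype(int); g=px.max(-1)
big=cv2.resize(im["pixels"][150:270,170:380],None,fx=3.8,fy=3.8,interpolation=cv2.INTER_CUBIC); cv2.imwrite("pics/crop1.png",big[...,::-1])
# bed: dark pixels at z~26
roi=np.zeros((400,640),bool); roi[165:260,240:370]=1
m=roi&(g<60)
X=np.array([world(im,u,v,26)[:2] for v,u in zip(*np.where(m))])
print("dark",len(X),"depth z med",np.median(C[m][:,2]))
r=cv2.minAreaRect(X.astype(np.float32)); print(r, cv2.boxPoints(r))
# rail: points z 45..65 in roi
m=roi&(C[...,2]>46)&(C[...,2]<68); P=C[m]; print(len(P),P.mean(0),P[:,2].max()); 
c=P[:,:2].mean(0); w,V=np.linalg.eigh(np.cov(P[:,:2].T)); s=(P[:,:2]-c)@V[:,1]; print(V[:,1],s.min(),s.max(), c+V[:,1]*(s.min()+s.max())/2)
roi[:]=0; roi[180:215,210:246]=1
m=roi&(C[...,2]>70); P=C[m]; v,u=np.where(m); print("lever",len(P)); print(np.c_[u,v,P.round()][::6])
E
```

```text
dark 4102 depth z med 25.3906167276868
((552.8143310546875, -1.2115020751953125), (147.03366088867188, 236.9272003173828), 7.083845615386963) [[ 465.24954  107.28162]
 [ 494.4678  -127.83705]
 [ 640.37915 -109.70462]
 [ 611.1609   125.41405]]
1145 [5.18935515e+02 1.64553347e-01 5.43766580e+01] 67.8503735229561
[-0.04805418  0.99884473] -132.5123529654016 145.05718615606222 [518.63409944   6.42972361]
lever 297
[[217. 188. 577. 178. 199.]
 [218. 189. 575. 176. 199.]
 [218. 190. 572. 176. 200.]
 [224. 190. 578. 168. 169.]
 [221. 191. 570. 170. 197.]
 [227. 191. 577. 162. 159.]
 [218. 192. 567. 175. 202.]
 [224. 192. 572. 167. 175.]
 [230. 192. 578. 159. 139.]
 [239. 192. 590. 147.  71.]
 [221. 193. 566. 169. 198.]
 [227. 193. 572. 162. 161.]
 [233. 193. 576. 152. 138.]
 [239. 193. 588. 147.  70.]
 [222. 194. 565. 169. 187.]
 [228. 194. 571. 161. 152.]
 [234. 194. 575. 151. 129.]
 [219. 195. 561. 174. 197.]
 [225. 195. 566. 165. 169.]
 [231. 195. 571. 156. 139.]
 [218. 196. 559. 176. 200.]
 [224. 196. 562. 166. 177.]
 [230. 196. 567. 157. 147.]
 [236. 196. 574. 149. 109.]
 [220. 197. 556. 171. 200.]
 [226. 197. 562. 164. 164.]
 [232. 197. 566. 154. 138.]
 [238. 197. 577. 149.  73.]
 [222. 198. 554. 167. 197.]
 [228. 198. 561. 160. 158.]
 [234. 198. 565. 150. 133.]
 [217. 199. 553. 179. 192.]
 [223. 199. 555. 168. 180.]
 [229. 199. 559. 159. 153.]
 [235. 199. 563. 148. 130.]
 [224. 200. 554. 168. 169.]
 [230. 200. 557. 157. 150.]
 [236. 200. 563. 149. 112.]
 [229. 201. 555. 159. 151.]
 [235. 201. 559. 149. 127.]
 [229. 202. 554. 160. 143.]
 [235. 202. 556. 148. 130.]
 [230. 203. 554. 161. 124.]
 [236. 203. 556. 148. 113.]
 [233. 204. 554. 156. 110.]
 [239. 204. 560. 147.  71.]
 [238. 205. 557. 150.  72.]
 [238. 206. 555. 149.  74.]
 [237. 208. 550. 152.  71.]
 [238. 209. 548. 150.  70.]]
```

View pics/crop1.png

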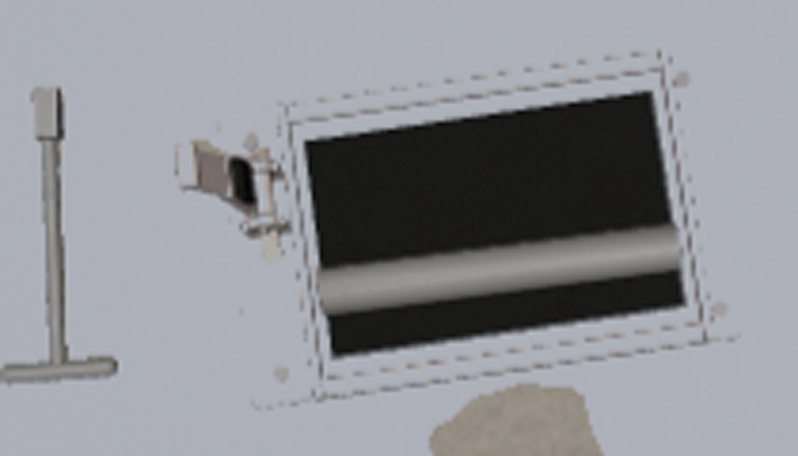

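The crop matches the given sizes: mat and ledges are symmetric, and the lever stands near x≈565 at a joint angle of about 0.26. Next I'll fit the rail in the rack frame.

```bash
cat >> h.py <<'E'
a=np.radians(7.08); EX=np.array([np.cos(a),np.sin(a)]); EY=np.array([-np.sin(a),np.cos(a)]); CEN=np.array([552.8,-1.2])
def rack(p): d=np.asarray(p)[...,:2]-CEN; return np.stack([d@EX,d@EY],-1)
def rail(im):
    # rail silhouette edges against dark mat, on z=42 plane (axis height), in seat frame
    g=cv2.medianBlur(im["pixels"],3).max(-1); v,u=np.mgrid[:400,:640]
    K=im["intrinsics"]
    def proj(x,y,z):
        p=np.array([*(CEN+EX*x+EY*y),z]); c=np.array(im["R"])@p+im["t"]; s=c[:2]/c[2]; s=s*(1+im["k1"]*(s@s)); return s*[K[0,0],K[1,1]]+[K[0,2],K[1,2]]
    pts=[]; out=[]
    for y in range(-95,100,10):
        xs=np.arange(-65,68,.5); br=[]
        for x in xs:
            q=proj(x,y,42); br.append(g[int(round(q[1])),int(round(q[0]))])
        b=np.array(br)>65; i=np.where(b)[0]
        if len(i)>8: out.append((y,(xs[i[0]]+xs[i[-1]])/2-35,xs[i[-1]]-xs[i[0]]))
    return np.array(out)
E
python3 - <<'E'
from h import *
im=get_image("top"); r=rail(im); print(r.round(1)); print(np.polyfit(r[:,0],r[:,1],1))
for p in [(253,225),(349,215)]: print(rack(world(im,*p,42)))
o=get_obs(); print(o["tcp_rot"],o["time_s"],o["ft_force"])
print(CEN+35*EX, CEN+35*EX+150*EY)
E
```

```text
[[-95.  -70.2  30.5]
 [-85.  -71.8  30.5]
 [-75.  -70.2  30.5]
 [-65.  -71.2  30.5]
 [-55.  -69.8  30.5]
 [-45.  -70.8  30.5]
 [-35.  -69.2  30.5]
 [-25.  -70.2  30.5]
 [-15.  -69.   30. ]
 [ -5.  -70.   30. ]
 [  5.  -68.5  30. ]
 [ 15.  -69.8  30.5]
 [ 25.  -68.2  30.5]
 [ 35.  -69.2  30.5]
 [ 45.  -67.8  30.5]
 [ 55.  -68.8  30.5]
 [ 65.  -67.2  30.5]
 [ 75.  -68.5  30. ]
 [ 85.  -67.   30. ]
 [ 95.  -68.   30. ]]
[ 1.87218045e-02 -6.92750000e+01]
[-27.9042456 121.640062 ]
[ -38.20662819 -122.01293749]
[[ 9.10694522e-01  4.13080355e-01 -3.29937869e-04]
 [ 4.13080472e-01 -9.10693988e-01  9.91643804e-04]
 [ 1.09156141e-04 -1.03937547e-03 -9.99999454e-01]] 0.2 [ 0.08286665 -0.44245807  0.28840949]
[587.53312579   3.1139278 ] [569.04486378 151.97018117]
```

Request:
{"fn": "servo_tool", "kwargs": {"rows": [{"tx":0.274,"ty":0.518,"tz":-0.085,"rz":-0.193,"jaw":0},{"tx":0.274,"ty":0.518,"tz":-0.085,"rz":-0.193,"jaw":0},{"tx":0.274,"ty":0.518,"tz":-0.085,"rz":-0.193,"jaw":0},{"tx":0.274,"ty":0.518,"tz":-0.085,"rz":-0.193,"jaw":0},{"tx":0.274,"ty":0.518,"tz":-0.085,"rz":-0.193,"jaw":0},{"tx":0.274,"ty":0.518,"tz":-0.085,"rz":-0.193,"jaw":0},{"tx":0.274,"ty":0.518,"tz":-0.085,"rz":-0.193,"jaw":0},{"tx":0.274,"ty":0.518,"tz":-0.085,"rz":-0.193,"jaw":0}]}}

```text
invalid input
```

Request:
{"fn": "servo_tool", "kwargs": {"rows": [{"tx":0.274,"ty":0.518,"tz":-0.085,"rx":0.0,"ry":0.0,"rz":-0.193,"jaw":0.0},{"tx":0.274,"ty":0.518,"tz":-0.085,"rx":0.0,"ry":0.0,"rz":-0.193,"jaw":0.0},{"tx":0.274,"ty":0.518,"tz":-0.085,"rx":0.0,"ry":0.0,"rz":-0.193,"jaw":0.0},{"tx":0.274,"ty":0.518,"tz":-0.085,"rx":0.0,"ry":0.0,"rz":-0.193,"jaw":0.0},{"tx":0.274,"ty":0.518,"tz":-0.085,"rx":0.0,"ry":0.0,"rz":-0.193,"jaw":0.0},{"tx":0.274,"ty":0.518,"tz":-0.085,"rx":0.0,"ry":0.0,"rz":-0.193,"jaw":0.0},{"tx":0.274,"ty":0.518,"tz":-0.085,"rx":0.0,"ry":0.0,"rz":-0.193,"jaw":0.0},{"tx":0.274,"ty":0.518,"tz":-0.085,"rx":0.0,"ry":0.0,"rz":-0.193,"jaw":0.0}]}}

```text
time_s: 1.0
tool_pos: [422.8, -172.5, 148.0]
tcp_rot: [[0.993, 0.122, 0.0], [0.122, -0.993, -0.0], [0.0, 0.0, -1.0]]
ft_force: [0.6, -0.7, 0.7]
opening: 1.003
grasp_force: 0.0
```

Request:
{"fn": "servo_tool", "kwargs": {"rows": [{"tx":0.089,"ty":0.166,"tz":-0.03,"rx":0.0,"ry":0.0,"rz":0.0,"jaw":0.0},{"tx":0.089,"ty":0.166,"tz":-0.03,"rx":0.0,"ry":0.0,"rz":0.0,"jaw":0.0},{"tx":0.089,"ty":0.166,"tz":-0.03,"rx":0.0,"ry":0.0,"rz":0.0,"jaw":0.0},{"tx":0.089,"ty":0.166,"tz":-0.03,"rx":0.0,"ry":0.0,"rz":0.0,"jaw":0.0},{"tx":0.089,"ty":0.166,"tz":-0.03,"rx":0.0,"ry":0.0,"rz":0.0,"jaw":0.0},{"tx":0.089,"ty":0.166,"tz":-0.03,"rx":0.0,"ry":0.0,"rz":0.0,"jaw":0.0}]}}

```text
time_s: 1.6
tool_pos: [511.0, -7.7, 117.7]
tcp_rot: [[0.992, 0.125, -0.001], [0.125, -0.992, -0.0], [-0.001, 0.0, -1.0]]
ft_force: [-0.3, -0.3, -0.1]
opening: 0.999
grasp_force: 0.0
```

```bash
python3 - <<'E'
from h import *
im=get_image("wrist"); save(im,"w1"); o=get_obs(); print(o["tool_pos"],o["ft_force"])
E
```

```text
[510.79416155  -8.59489206 117.97120249] [-0.04572048  0.6967677  -0.02373724]
```

View pics/w1.png

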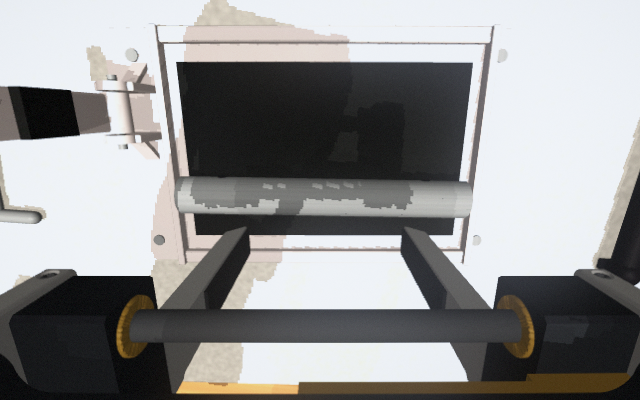

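The wrist view shows the rack square to the tool. The rail spans (177,197) to (471,197) and the finger tips sit just short of it. I'll cross-check with the wrist camera.

```bash
python3 - <<'E'
from h import *
im=get_image("wrist")
for n,p,z in [("railc",(325,197),42),("mat tl",(178,62),26),("mat tr",(472,62),26),("mat br",(453,235),26),("mat bl",(195,235),26),("pin",(121,110),64)]: print(n,rack(world(im,*p,z)).round(1))
print(rack(get_obs()["tool_pos"]))
E
```

```text
railc [-34.8  -1.1]
mat tl [ 74.  117.4]
mat tr [  73.7 -120. ]
mat br [ -76.1 -120.6]
mat bl [-75.7 120.2]
pin [ 36.5 146. ]
[-42.69760563  -2.69954529]
```

Request:
{"fn": "servo_tool", "kwargs": {"rows": [{"tx":0.0015,"ty":0.002,"tz":-0.04,"rx":0.0,"ry":0.0,"rz":0.0,"jaw":0.0},{"tx":0.0015,"ty":0.002,"tz":-0.055,"rx":0.0,"ry":0.0,"rz":0.0,"jaw":0.0},{"tx":0.0015,"ty":0.002,"tz":-0.059,"rx":0.0,"ry":0.0,"rz":0.0,"jaw":0.0},{"tx":0.0015,"ty":0.002,"tz":-0.06,"rx":0.0,"ry":0.0,"rz":0.0,"jaw":0.0}]}}

```text
time_s: 2.1
tool_pos: [512.9, -7.5, 58.5]
tcp_rot: [[0.993, 0.12, 0.0], [0.12, -0.993, -0.0], [0.0, 0.0, -1.0]]
ft_force: [0.5, -0.4, 0.4]
opening: 1.001
grasp_force: 0.0
```

Now I'll press lightly in small steps and read the force.

Request:
{"fn": "servo_tool", "kwargs": {"rows": [{"tx":0.0,"ty":0.0,"tz":-0.001,"rx":0.0,"ry":0.0,"rz":0.0,"jaw":0.0},{"tx":0.0,"ty":0.0,"tz":-0.0015,"rx":0.0,"ry":0.0,"rz":0.0,"jaw":0.0}]}}

```text
time_s: 2.3
tool_pos: [514.1, -7.3, 58.0]
tcp_rot: [[0.993, 0.122, 0.003], [0.122, -0.993, -0.001], [0.003, 0.002, -1.0]]
ft_force: [0.1, -1.2, 5.1]
opening: 0.995
grasp_force: 2.6
```

Request:
{"fn": "servo_tool", "kwargs": {"rows": [{"tx":0.003,"ty":0.0004,"tz":0.0,"rx":0.0,"ry":0.0,"rz":0.0,"jaw":0.0},{"tx":0.008,"ty":0.001,"tz":0.0,"rx":0.0,"ry":0.0,"rz":0.0,"jaw":0.0},{"tx":0.014,"ty":0.0017,"tz":0.0,"rx":0.0,"ry":0.0,"rz":0.0,"jaw":0.0},{"tx":0.019,"ty":0.0024,"tz":0.0,"rx":0.0,"ry":0.0,"rz":0.0,"jaw":0.0},{"tx":0.022,"ty":0.0027,"tz":0.0,"rx":0.0,"ry":0.0,"rz":0.0,"jaw":0.0},{"tx":0.022,"ty":0.0027,"tz":0.0,"rx":0.0,"ry":0.0,"rz":0.0,"jaw":0.0}]}}

```text
time_s: 2.9
tool_pos: [537.3, -4.7, 58.1]
tcp_rot: [[0.992, 0.123, 0.004], [0.123, -0.992, -0.002], [0.004, 0.003, -1.0]]
ft_force: [0.9, -3.9, 5.8]
opening: 1.001
grasp_force: 3.1
```

```bash
cat > m.py <<'E'
from h import *
o=get_obs(); print(o["tool_pos"].round(1) if hasattr(o["tool_pos"],"round") else o["tool_pos"],"tool rack",rack(o["tool_pos"])-[35,0],"F",o["ft_force"])
im=get_image("wrist"); g=im["pixels"].max(-1)
X=[]
for u in list(range(262,392,10)):
    col=g[50:300,u]; i=np.where(col>75)[0]+50
    j=[k for k in i if k>80]
    X.append((u,j[0] if j else -1))
r=rail(get_image("top")); r=r[np.abs(r[:,2]-30.5)<3]
if len(r)>2: print("top n",len(r),np.polyfit(r[:,0],r[:,1],1), np.median(r[:,1]))
C=cloud(im); R=rack(C); 
m=(C[...,2]>50)&(C[...,2]<64)&(np.abs(R[...,1])<105)&(np.abs(R[...,0])<75)
P=R[m]; 
v,u=np.where(m)
# crest: per y-bin mean x of silhouette (depth cloud)
o=[]
for y in range(-100,100,10):
    s=P[(P[:,1]>=y)&(P[:,1]<y+10)]
    if len(s)>15: o.append((y+5,np.median(s[:,0])-35,len(s)))
print("wrist",np.array(o).round(1).tolist())
E
python3 m.py
```

```text
[537.3  -4.7  58.1] tool rack [-50.79885344  -1.51982339] F [ 0.85295477 -3.92733749  5.84596766]
wrist [[-95.0, -54.6, 575.0], [-85.0, -54.2, 558.0], [-75.0, -51.2, 402.0], [-65.0, -46.6, 134.0], [-55.0, -43.8, 51.0], [-45.0, -52.6, 567.0], [-35.0, -53.5, 582.0], [-25.0, -53.5, 571.0], [-15.0, -53.1, 586.0], [-5.0, -53.1, 575.0], [5.0, -52.9, 578.0], [15.0, -52.6, 583.0], [25.0, -52.5, 585.0], [35.0, -52.3, 587.0], [45.0, -50.8, 539.0], [55.0, -42.8, 86.0], [65.0, -45.3, 224.0], [75.0, -49.6, 488.0], [85.0, -51.4, 581.0], [95.0, -51.0, 570.0]]
```

Request:
{"fn": "servo_tool", "kwargs": {"rows": [{"tx":0.0,"ty":0.0,"tz":0.012,"rx":0.0,"ry":0.0,"rz":0.0,"jaw":0.0},{"tx":-0.0125,"ty":-0.0015,"tz":0.012,"rx":0.0,"ry":0.0,"rz":0.0,"jaw":0.0},{"tx":-0.0125,"ty":-0.0015,"tz":0.012,"rx":0.0,"ry":0.0,"rz":0.0,"jaw":0.0}]}}

```text
time_s: 3.3
tool_pos: [519.8, -4.8, 68.7]
tcp_rot: [[0.992, 0.122, -0.002], [0.122, -0.992, 0.0], [-0.002, -0.001, -1.0]]
ft_force: [-0.2, 1.0, -0.3]
opening: 1.0
grasp_force: 0.0
```

```bash
python3 m.py; python3 -c "
from h import *
save(get_image('wrist'),'w2')"
```

```text
[519.8  -4.8  68.7] tool rack [-68.14378517   0.51751335] F [-0.20673324  1.04637719 -0.34467915]
wrist [[-95.0, -56.1, 567.0], [-85.0, -55.7, 555.0], [-75.0, -55.8, 555.0], [-65.0, -54.9, 530.0], [-55.0, -53.3, 472.0], [-45.0, -54.7, 564.0], [-35.0, -54.8, 571.0], [-25.0, -54.5, 564.0], [-15.0, -54.4, 571.0], [-5.0, -54.2, 556.0], [5.0, -54.2, 573.0], [15.0, -54.1, 564.0], [25.0, -53.6, 560.0], [35.0, -53.6, 566.0], [45.0, -53.5, 561.0], [55.0, -52.2, 519.0], [65.0, -52.7, 553.0], [75.0, -52.8, 565.0], [85.0, -52.7, 565.0], [95.0, -52.7, 565.0]]
```

View pics/w2.png

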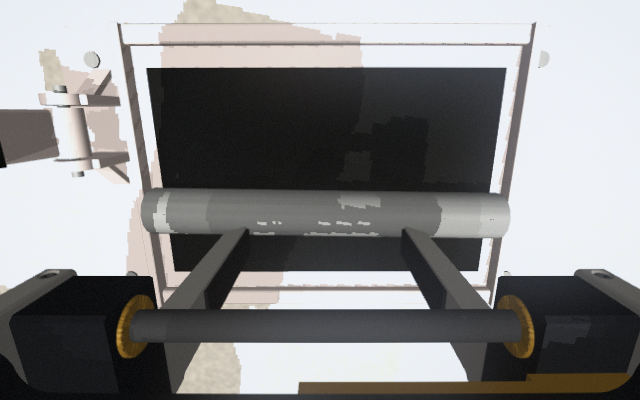

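```bash
cat > m.py <<'E'
from h import *
from scipy.optimize import least_squares
o=get_obs(); print("tool",np.round(o["tool_pos"],1),"seat fr",(rack(o["tool_pos"])-[35,0]).round(1),"F",np.round(o["ft_force"],1),"t",o["time_s"])
im=get_image("wrist"); C=cloud(im); R=rack(C)-[35,0]; z=C[...,2]
m=(z>35)&(z<64)&(abs(R[...,1])<105)&(R[...,0]>-108)&(R[...,0]<35)
for w in [(-105,105),(-40,40)]:
    k=m&(R[...,1]>w[0])&(R[...,1]<w[1]); P=np.c_[R[k],z[k]]
    f=lambda q:np.hypot(P[:,0]-q[0]-q[1]*P[:,1],P[:,2]-q[2])-16
    x0=np.median(P[:,0]); s=least_squares(f,[x0,0,42],loss="soft_l1",f_scale=1.); print("rail x,slope,z",s.x.round(3),len(P))
r=rail(get_image("top")); r=r[abs(r[:,2]-30.5)<2.5]
if len(r)>1: print("top",len(r),np.median(r[:,1]),np.polyfit(r[:,0],r[:,1],1).round(3))
E
python3 m.py; python3 -c "
from h import *
im=get_image('wrist'); print(rack(world(im,325,212.5,42))-[35,0])"
```

```text
tool [521.7  -5.   68.5] seat fr [-66.3   0.1] F [-0.2 -0.2  0.4] t 3.45
rail x,slope,z [-5.6912e+01  1.8000e-02  4.0778e+01] 14274
rail x,slope,z [-5.691e+01  1.800e-02  4.077e+01] 5594
[-55.73283268   1.01572823]
```

Request:
{"fn": "servo_tool", "kwargs": {"rows": [{"tx":0.003,"ty":0.0004,"tz":-0.008,"rx":0.0,"ry":0.0,"rz":0.0,"jaw":0.0},{"tx":0.003,"ty":0.0004,"tz":-0.012,"rx":0.0,"ry":0.0,"rz":0.0,"jaw":0.0},{"tx":0.003,"ty":0.0004,"tz":-0.012,"rx":0.0,"ry":0.0,"rz":0.0,"jaw":0.0},{"tx":0.008,"ty":0.001,"tz":-0.012,"rx":0.0,"ry":0.0,"rz":0.0,"jaw":0.0},{"tx":0.014,"ty":0.0017,"tz":-0.012,"rx":0.0,"ry":0.0,"rz":0.0,"jaw":0.0},{"tx":0.02,"ty":0.0025,"tz":-0.012,"rx":0.0,"ry":0.0,"rz":0.0,"jaw":0.0},{"tx":0.0258,"ty":0.0032,"tz":-0.012,"rx":0.0,"ry":0.0,"rz":0.0,"jaw":0.0},{"tx":0.0258,"ty":0.0032,"tz":-0.012,"rx":0.0,"ry":0.0,"rz":0.0,"jaw":0.0}]}}

```text
time_s: 4.4
tool_pos: [551.1, -2.0, 58.0]
tcp_rot: [[0.992, 0.122, 0.005], [0.122, -0.992, -0.0], [0.005, 0.001, -1.0]]
ft_force: [0.7, 0.2, 9.7]
opening: 1.004
grasp_force: 4.8
```

Request:
{"fn": "servo_tool", "kwargs": {"rows": [{"tx":0.0,"ty":0.0,"tz":0.0,"rx":0.0,"ry":0.0,"rz":0.0,"jaw":0.0},{"tx":0.0,"ty":0.0,"tz":0.012,"rx":0.0,"ry":0.0,"rz":0.0,"jaw":0.0},{"tx":-0.0115,"ty":-0.0014,"tz":0.012,"rx":0.0,"ry":0.0,"rz":0.0,"jaw":0.0},{"tx":-0.0115,"ty":-0.0014,"tz":0.012,"rx":0.0,"ry":0.0,"rz":0.0,"jaw":0.0}]}}

```text
time_s: 4.8
tool_pos: [534.2, -3.3, 68.3]
tcp_rot: [[0.992, 0.122, -0.003], [0.122, -0.992, 0.0], [-0.003, -0.0, -1.0]]
ft_force: [1.1, 0.2, 0.0]
opening: 0.999
grasp_force: 0.0
```

```bash
python3 m.py
```

```text
tool [534.2  -3.3  68.3] seat fr [-53.8   0.2] F [1.1 0.2 0. ] t 4.8
rail x,slope,z [-4.5906e+01  1.8000e-02  4.0764e+01] 14042
rail x,slope,z [-4.5897e+01  1.8000e-02  4.0756e+01] 5549
```

Request:
{"fn": "servo_tool", "kwargs": {"rows": [{"tx":-0.001,"ty":0.0,"tz":-0.008,"rx":0.0,"ry":0.0,"rz":0.0,"jaw":0.0},{"tx":-0.001,"ty":0.0,"tz":-0.012,"rx":0.0,"ry":0.0,"rz":0.0,"jaw":0.0},{"tx":-0.001,"ty":0.0,"tz":-0.012,"rx":0.0,"ry":0.0,"rz":0.0,"jaw":0.0},{"tx":0.004,"ty":0.0006,"tz":-0.012,"rx":0.0,"ry":0.0,"rz":0.0,"jaw":0.0},{"tx":0.01,"ty":0.0013,"tz":-0.012,"rx":0.0,"ry":0.0,"rz":0.0,"jaw":0.0},{"tx":0.016,"ty":0.002,"tz":-0.012,"rx":0.0,"ry":0.0,"rz":0.0,"jaw":0.0},{"tx":0.022,"ty":0.0028,"tz":-0.012,"rx":0.0,"ry":0.0,"rz":0.0,"jaw":0.0},{"tx":0.022,"ty":0.0028,"tz":-0.012,"rx":0.0,"ry":0.0,"rz":0.0,"jaw":0.0}]}}

```text
time_s: 5.7
tool_pos: [561.4, -0.6, 58.0]
tcp_rot: [[0.992, 0.122, 0.005], [0.122, -0.992, -0.0], [0.005, 0.001, -1.0]]
ft_force: [0.5, 0.3, 9.8]
opening: 1.003
grasp_force: 5.2
```

Request:
{"fn": "servo_tool", "kwargs": {"rows": [{"tx":0.0,"ty":0.0,"tz":0.0,"rx":0.0,"ry":0.0,"rz":0.0,"jaw":0.0},{"tx":0.0,"ty":0.0,"tz":0.012,"rx":0.0,"ry":0.0,"rz":0.0,"jaw":0.0},{"tx":-0.0115,"ty":-0.0014,"tz":0.012,"rx":0.0,"ry":0.0,"rz":0.0,"jaw":0.0},{"tx":-0.0115,"ty":-0.0014,"tz":0.012,"rx":0.0,"ry":0.0,"rz":0.0,"jaw":0.0}]}}

```text
time_s: 6.1
tool_pos: [544.6, -1.9, 68.2]
tcp_rot: [[0.992, 0.122, -0.003], [0.122, -0.992, 0.0], [-0.003, -0.0, -1.0]]
ft_force: [0.3, 0.0, 0.2]
opening: 0.996
grasp_force: 0.0
```

```bash
python3 m.py
```

```text
tool [544.6  -1.9  68.2] seat fr [-43.2   0.3] F [0.3 0.  0.2] t 6.1
rail x,slope,z [-3.4382e+01  1.8000e-02  4.0775e+01] 14233
rail x,slope,z [-3.4361e+01  1.8000e-02  4.0773e+01] 5599
```

Request:
{"fn": "servo_tool", "kwargs": {"rows": [{"tx":0.0,"ty":0.0,"tz":-0.008,"rx":0.0,"ry":0.0,"rz":0.0,"jaw":0.0},{"tx":0.0,"ty":0.0,"tz":-0.012,"rx":0.0,"ry":0.0,"rz":0.0,"jaw":0.0},{"tx":0.0,"ty":0.0,"tz":-0.012,"rx":0.0,"ry":0.0,"rz":0.0,"jaw":0.0},{"tx":0.005,"ty":0.0006,"tz":-0.012,"rx":0.0,"ry":0.0,"rz":0.0,"jaw":0.0},{"tx":0.011,"ty":0.0014,"tz":-0.012,"rx":0.0,"ry":0.0,"rz":0.0,"jaw":0.0},{"tx":0.017,"ty":0.0021,"tz":-0.012,"rx":0.0,"ry":0.0,"rz":0.0,"jaw":0.0},{"tx":0.023,"ty":0.0028,"tz":-0.012,"rx":0.0,"ry":0.0,"rz":0.0,"jaw":0.0},{"tx":0.023,"ty":0.0028,"tz":-0.012,"rx":0.0,"ry":0.0,"rz":0.0,"jaw":0.0}]}}

```text
time_s: 7.0
tool_pos: [573.0, 0.8, 58.0]
tcp_rot: [[0.992, 0.122, 0.005], [0.122, -0.992, -0.0], [0.005, 0.001, -1.0]]
ft_force: [0.0, 0.6, 10.4]
opening: 1.0
grasp_force: 5.1
```

Request:
{"fn": "servo_tool", "kwargs": {"rows": [{"tx":0.0,"ty":0.0,"tz":0.0,"rx":0.0,"ry":0.0,"rz":0.0,"jaw":0.0},{"tx":0.0,"ty":0.0,"tz":0.012,"rx":0.0,"ry":0.0,"rz":0.0,"jaw":0.0},{"tx":-0.0115,"ty":-0.0014,"tz":0.012,"rx":0.0,"ry":0.0,"rz":0.0,"jaw":0.0},{"tx":-0.0115,"ty":-0.0014,"tz":0.012,"rx":0.0,"ry":0.0,"rz":0.0,"jaw":0.0}]}}

```text
time_s: 7.4
tool_pos: [556.1, -0.5, 68.2]
tcp_rot: [[0.992, 0.122, -0.003], [0.122, -0.992, 0.0], [-0.003, -0.0, -1.0]]
ft_force: [-0.3, -0.0, 0.3]
opening: 1.0
grasp_force: 0.0
```

```bash
python3 m.py
```

```text
tool [ 5.561e+02 -5.000e-01  6.820e+01] seat fr [-31.6   0.3] F [-0.3 -0.   0.3] t 7.4
rail x,slope,z [-2.2933e+01  1.8000e-02  4.0782e+01] 14155
rail x,slope,z [-2.2913e+01  1.7000e-02  4.0777e+01] 5579
```

Same stroke again.

Request:
{"fn": "servo_tool", "kwargs": {"rows": [{"tx":0.0,"ty":0.0,"tz":-0.008,"rx":0.0,"ry":0.0,"rz":0.0,"jaw":0.0},{"tx":0.0,"ty":0.0,"tz":-0.012,"rx":0.0,"ry":0.0,"rz":0.0,"jaw":0.0},{"tx":0.0,"ty":0.0,"tz":-0.012,"rx":0.0,"ry":0.0,"rz":0.0,"jaw":0.0},{"tx":0.005,"ty":0.0006,"tz":-0.012,"rx":0.0,"ry":0.0,"rz":0.0,"jaw":0.0},{"tx":0.011,"ty":0.0014,"tz":-0.012,"rx":0.0,"ry":0.0,"rz":0.0,"jaw":0.0},{"tx":0.017,"ty":0.0021,"tz":-0.012,"rx":0.0,"ry":0.0,"rz":0.0,"jaw":0.0},{"tx":0.023,"ty":0.0028,"tz":-0.012,"rx":0.0,"ry":0.0,"rz":0.0,"jaw":0.0},{"tx":0.023,"ty":0.0028,"tz":-0.012,"rx":0.0,"ry":0.0,"rz":0.0,"jaw":0.0}]}}

```text
time_s: 8.3
tool_pos: [584.4, 2.1, 58.0]
tcp_rot: [[0.992, 0.122, 0.005], [0.122, -0.993, -0.0], [0.005, 0.001, -1.0]]
ft_force: [0.2, -0.1, 10.6]
opening: 1.0
grasp_force: 5.0
```

Request:
{"fn": "servo_tool", "kwargs": {"rows": [{"tx":0.0,"ty":0.0,"tz":0.0,"rx":0.0,"ry":0.0,"rz":0.0,"jaw":0.0},{"tx":0.0,"ty":0.0,"tz":0.012,"rx":0.0,"ry":0.0,"rz":0.0,"jaw":0.0},{"tx":-0.0115,"ty":-0.0014,"tz":0.012,"rx":0.0,"ry":0.0,"rz":0.0,"jaw":0.0},{"tx":-0.0115,"ty":-0.0014,"tz":0.012,"rx":0.0,"ry":0.0,"rz":0.0,"jaw":0.0}]}}

```text
time_s: 8.7
tool_pos: [567.7, 0.9, 68.2]
tcp_rot: [[0.992, 0.122, -0.003], [0.122, -0.992, 0.0], [-0.003, -0.0, -1.0]]
ft_force: [0.1, 0.0, -0.2]
opening: 0.998
grasp_force: 0.0
```

```bash
python3 m.py
```

```text
tool [567.7   0.9  68.2] seat fr [-20.    0.2] F [ 0.1  0.  -0.2] t 8.7
rail x,slope,z [-1.1466e+01  1.8000e-02  4.0775e+01] 14081
rail x,slope,z [-1.1444e+01  1.8000e-02  4.0773e+01] 5538
```

Request:
{"fn": "servo_tool", "kwargs": {"rows": [{"tx":0.0,"ty":0.0,"tz":-0.008,"rx":0.0,"ry":0.0,"rz":0.0,"jaw":0.0},{"tx":0.0,"ty":0.0,"tz":-0.012,"rx":0.0,"ry":0.0,"rz":0.0,"jaw":0.0},{"tx":0.0,"ty":0.0,"tz":-0.012,"rx":0.0,"ry":0.0,"rz":0.0,"jaw":0.0},{"tx":0.005,"ty":0.0006,"tz":-0.012,"rx":0.0,"ry":0.0,"rz":0.0,"jaw":0.0},{"tx":0.011,"ty":0.0014,"tz":-0.012,"rx":0.0,"ry":0.0,"rz":0.0,"jaw":0.0},{"tx":0.017,"ty":0.0021,"tz":-0.012,"rx":0.0,"ry":0.0,"rz":0.0,"jaw":0.0},{"tx":0.0215,"ty":0.0027,"tz":-0.012,"rx":0.0,"ry":0.0,"rz":0.0,"jaw":0.0},{"tx":0.0215,"ty":0.0027,"tz":-0.012,"rx":0.0,"ry":0.0,"rz":0.0,"jaw":0.0}]}}

```text
time_s: 9.6
tool_pos: [594.2, 3.4, 58.0]
tcp_rot: [[0.992, 0.122, 0.005], [0.122, -0.992, -0.0], [0.005, 0.001, -1.0]]
ft_force: [0.5, -0.5, 10.4]
opening: 0.997
grasp_force: 4.9
```

Request:
{"fn": "servo_tool", "kwargs": {"rows": [{"tx":0.0,"ty":0.0,"tz":0.0,"rx":0.0,"ry":0.0,"rz":0.0,"jaw":0.0},{"tx":0.0,"ty":0.0,"tz":0.012,"rx":0.0,"ry":0.0,"rz":0.0,"jaw":0.0},{"tx":-0.06,"ty":-0.008,"tz":0.06,"rx":0.0,"ry":0.0,"rz":0.0,"jaw":0.0},{"tx":-0.06,"ty":-0.008,"tz":0.06,"rx":0.0,"ry":0.0,"rz":0.0,"jaw":0.0},{"tx":-0.06,"ty":-0.008,"tz":0.06,"rx":0.0,"ry":0.0,"rz":0.0,"jaw":0.0},{"tx":-0.06,"ty":-0.008,"tz":0.06,"rx":0.0,"ry":0.0,"rz":0.0,"jaw":0.0}]}}

```text
time_s: 10.2
tool_pos: [532.1, -4.5, 116.8]
tcp_rot: [[0.993, 0.122, 0.001], [0.122, -0.993, -0.0], [0.001, 0.0, -1.0]]
ft_force: [-0.1, 0.1, -0.6]
opening: 0.999
grasp_force: 0.0
```

```bash
python3 m.py;  python3 - <<'E'
from h import *
im=get_image('wrist'); save(im,'w3'); np.save("cw",cloud(im))
C=cloud(im);R=rack(C)
m=(abs(R[...,1])>130)&(C[...,2]>75)&(R[...,1]>0)&(abs(R[...,0])<90); P=np.c_[R[m],C[m][:,2]]
for z in range(75,215,10):
    s=P[(P[:,2]>=z)&(P[:,2]<z+10)]
    if len(s): print(z,len(s),np.percentile(s[:,0],[3,97]).round(1),np.percentile(s[:,1],[3,97]).round(1))
E
```

```text
tool [532.1  -4.5 116.8] seat fr [-56.   -0.7] F [-0.1  0.1 -0.6] t 10.2
rail x,slope,z [-5.9700e-01  1.8000e-02  4.0746e+01] 10846
rail x,slope,z [-6.0400e-01  1.9000e-02  4.0763e+01] 4136
75 396 [23.  47.1] [150.8 153.1]
85 489 [23.1 46.8] [151.3 153.9]
95 240 [23.4 47.5] [151.9 155.3]
105 588 [22.7 47.4] [147.  150.8]
115 757 [22.8 47.5] [147.6 150.5]
125 904 [22.6 47.4] [148.3 155.8]
135 1606 [22.8 46.8] [149.1 157.6]
145 241 [22.5 40.4] [155.1 158.3]
```

View pics/w3.png

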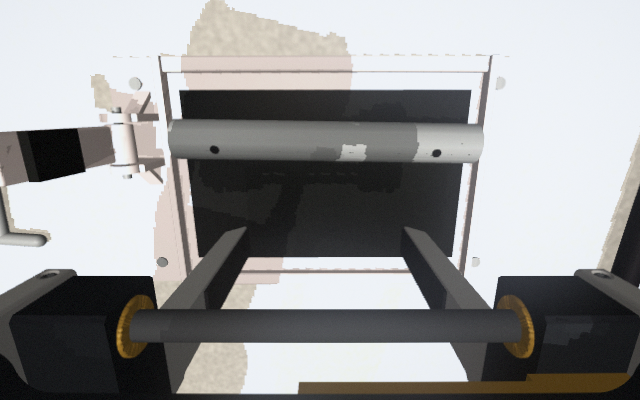

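The wrist view shows the rail square across the mat, from (170,139) to (482,141). It is 0.6 mm from the seat line. The lever is centred at rack x = 35 and leans to φ≈94°. Next I check the cupboard clearance and the wrist range.

```bash
python3 - <<'E'
from h import *
C=np.load("c_top.npy"); R=rack(C)
m=(C[...,2]>150)&(C[...,2]<400)&(R[...,1]>230)&(abs(R[...,0])<150); print(np.percentile(R[m][:,1],[0,1,5]),m.sum())
o=get_obs(); print(np.round(o["joint_positions"],2))
for y,z in [(215,255),(215,165)]: print(CEN+35*EX+y*EY-np.array(o["tool_pos"])[:2])
E
```

```text
[378.20794355 381.951208   388.25582886] 17768
[-0.14  0.28  1.74  0.    1.13  1.31]
[ 28.9424071  220.84444554]
[ 28.9424071  220.84444554]
```

Request:
{"fn": "servo_tool", "kwargs": {"rows": [{"tx":0.0,"ty":0.0,"tz":0.05,"rx":0.0,"ry":0.0,"rz":0.0,"jaw":1.0},{"tx":0.0,"ty":0.0,"tz":0.1,"rx":0.0,"ry":0.0,"rz":0.0,"jaw":1.0},{"tx":0.0,"ty":0.0,"tz":0.14,"rx":0.0,"ry":0.0,"rz":0.0,"jaw":1.0},{"tx":0.029,"ty":0.221,"tz":0.14,"rx":0.0,"ry":0.0,"rz":0.0,"jaw":1.0},{"tx":0.029,"ty":0.221,"tz":0.14,"rx":0.0,"ry":0.0,"rz":0.0,"jaw":1.0},{"tx":0.029,"ty":0.221,"tz":0.14,"rx":0.0,"ry":0.0,"rz":0.0,"jaw":1.0},{"tx":0.029,"ty":0.221,"tz":0.14,"rx":0.0,"ry":0.0,"rz":0.0,"jaw":1.0},{"tx":0.029,"ty":0.221,"tz":0.14,"rx":0.0,"ry":0.0,"rz":0.0,"jaw":1.0}]}}

```text
time_s: 11.15
tool_pos: [561.1, 221.0, 255.0]
tcp_rot: [[0.992, 0.126, -0.002], [0.126, -0.992, 0.001], [-0.002, -0.002, -1.0]]
ft_force: [-0.0, -0.2, 0.2]
opening: 0.354
grasp_force: 0.0
```

Request:
{"fn": "servo_tool", "kwargs": {"rows": [{"tx":0.0,"ty":0.0,"tz":0.0,"rx":0.0,"ry":0.0,"rz":0.0,"jaw":1.0},{"tx":0.0,"ty":0.0,"tz":0.0,"rx":0.0,"ry":0.0,"rz":0.0,"jaw":1.0},{"tx":0.0,"ty":0.0,"tz":0.0,"rx":0.0,"ry":0.0,"rz":0.0,"jaw":1.0}]}}

```text
time_s: 11.45
tool_pos: [560.7, 215.5, 256.0]
tcp_rot: [[0.993, 0.121, -0.001], [0.121, -0.993, -0.001], [-0.001, 0.001, -1.0]]
ft_force: [0.4, 0.1, -0.9]
opening: 0.101
grasp_force: 0.0
```

```bash
python3 m.py | head -1; python3 - <<'E'
from h import *
# TCP targets in rack frame along the push arc (corner of finger at face point 112/15.5)
for f in range(100,-4,-8):
    t=np.radians(f); y=150-112*np.cos(t)+15.5*np.sin(t); z=64+112*np.sin(t)+15.5*np.cos(t)
    p=CEN+35*EX+(y+12.5)*EY; print(f,p.round(1),round(z,1),"y'",round(y+12.5,1))
E
```

```text
tool [560.7 215.5 256. ] seat fr [ -0.5 214. ] F [ 0.4  0.1 -0.9] t 11.45
100 [563.2 198.8] 171.6 y' 197.2
92 [565.1 183.6] 175.4 y' 181.9
84 [567.  168.1] 177.0 y' 166.2
76 [569.  152.4] 176.4 y' 150.4
68 [570.9 137. ] 173.7 y' 134.9
60 [572.8 122.1] 168.7 y' 119.9
52 [574.5 108.1] 161.8 y' 105.8
44 [576.1  95.1] 153.0 y' 92.7
36 [577.5  83.5] 142.4 y' 81.0
28 [578.8  73.5] 130.3 y' 70.9
20 [579.8  65.2] 116.9 y' 62.6
12 [580.6  58.9] 102.4 y' 56.2
4 [581.1  54.6] 87.3 y' 51.9
```

Request:
{"fn": "servo_tool", "kwargs": {"rows": [{"tx":0.0,"ty":0.0,"tz":-0.04,"rx":0.0,"ry":0.0,"rz":0.0,"jaw":1.0},{"tx":0.0,"ty":0.0,"tz":-0.08,"rx":0.0,"ry":0.0,"rz":0.0,"jaw":1.0},{"tx":0.0,"ty":0.0,"tz":-0.083,"rx":0.0,"ry":0.0,"rz":0.0,"jaw":1.0},{"tx":0.002,"ty":-0.016,"tz":-0.083,"rx":0.0,"ry":0.0,"rz":0.0,"jaw":1.0},{"tx":0.004,"ty":-0.025,"tz":-0.082,"rx":0.0,"ry":0.0,"rz":0.0,"jaw":1.0},{"tx":0.005,"ty":-0.033,"tz":-0.081,"rx":0.0,"ry":0.0,"rz":0.0,"jaw":1.0},{"tx":0.006,"ty":-0.041,"tz":-0.08,"rx":0.0,"ry":0.0,"rz":0.0,"jaw":1.0},{"tx":0.007,"ty":-0.048,"tz":-0.08,"rx":0.0,"ry":0.0,"rz":0.0,"jaw":1.0}]}}

```text
time_s: 12.35
tool_pos: [568.8, 168.0, 178.4]
tcp_rot: [[0.993, 0.122, 0.004], [0.122, -0.993, 0.001], [0.004, -0.0, -1.0]]
ft_force: [0.1, 2.2, 1.0]
opening: 0.004
grasp_force: 0.8
```

Request:
{"fn": "servo_tool", "kwargs": {"rows": [{"tx":0.001,"ty":-0.016,"tz":0.0,"rx":0.0,"ry":0.0,"rz":0.0,"jaw":1.0},{"tx":0.003,"ty":-0.031,"tz":-0.003,"rx":0.0,"ry":0.0,"rz":0.0,"jaw":1.0},{"tx":0.005,"ty":-0.046,"tz":-0.008,"rx":0.0,"ry":0.0,"rz":0.0,"jaw":1.0},{"tx":0.0065,"ty":-0.06,"tz":-0.015,"rx":0.0,"ry":0.0,"rz":0.0,"jaw":1.0},{"tx":0.008,"ty":-0.073,"tz":-0.024,"rx":0.0,"ry":0.0,"rz":0.0,"jaw":1.0},{"tx":0.0095,"ty":-0.085,"tz":-0.034,"rx":0.0,"ry":0.0,"rz":0.0,"jaw":1.0},{"tx":0.0095,"ty":-0.085,"tz":-0.034,"rx":0.0,"ry":0.0,"rz":0.0,"jaw":1.0}]}}

```text
time_s: 13.05
tool_pos: [575.8, 81.4, 140.3]
tcp_rot: [[0.993, 0.12, -0.004], [0.12, -0.993, -0.001], [-0.004, 0.001, -1.0]]
ft_force: [0.5, 0.2, -0.1]
opening: 0.003
grasp_force: 0.0
```

```bash
python3 - <<'E'
from h import *
im=get_image("side"); cv2.imwrite("pics/s1.png",cv2.resize(im["pixels"][130:320,200:450],None,fx=3,fy=3)[...,::-1])
E
```

```text
(no output)
```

View pics/s1.png

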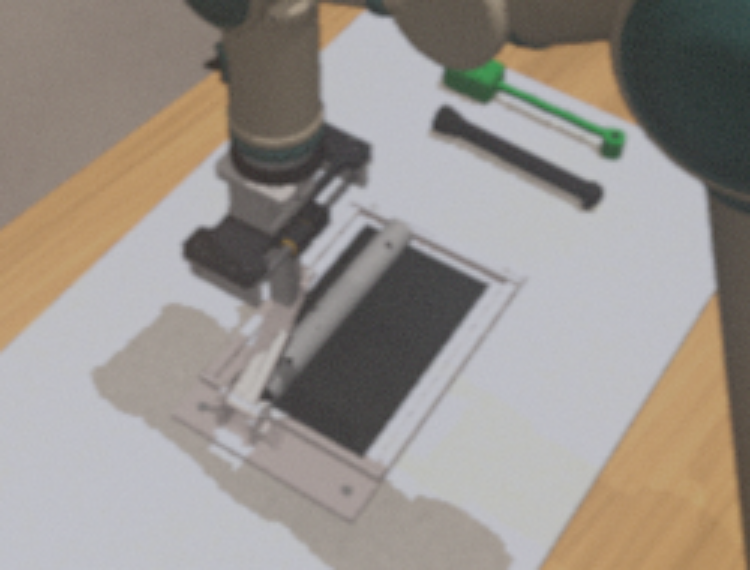

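The lever follows the finger down over the rail, with the finger on the thumb piece near crop (285,280). I'll keep going along the arc.

Request:
{"fn": "servo_tool", "kwargs": {"rows": [{"tx":0.0013,"ty":-0.01,"tz":-0.0125,"rx":0.0,"ry":0.0,"rz":0.0,"jaw":1.0},{"tx":0.0023,"ty":-0.018,"tz":-0.026,"rx":0.0,"ry":0.0,"rz":0.0,"jaw":1.0},{"tx":0.003,"ty":-0.0245,"tz":-0.0405,"rx":0.0,"ry":0.0,"rz":0.0,"jaw":1.0},{"tx":0.0035,"ty":-0.028,"tz":-0.05,"rx":0.0,"ry":0.0,"rz":0.0,"jaw":1.0},{"tx":0.0036,"ty":-0.029,"tz":-0.057,"rx":0.0,"ry":0.0,"rz":0.0,"jaw":1.0},{"tx":0.0036,"ty":-0.029,"tz":-0.06,"rx":0.0,"ry":0.0,"rz":0.0,"jaw":1.0}]}}

```text
time_s: 13.7
tool_pos: [580.4, 54.3, 81.9]
tcp_rot: [[0.992, 0.123, -0.001], [0.123, -0.992, -0.001], [-0.001, 0.0, -1.0]]
ft_force: [-0.5, -1.7, 1.8]
opening: 0.006
grasp_force: 0.8
```

Request:
{"fn": "servo_tool", "kwargs": {"rows": [{"tx":0.0,"ty":0.0,"tz":-0.002,"rx":0.0,"ry":0.0,"rz":0.0,"jaw":1.0},{"tx":0.0,"ty":0.0,"tz":-0.004,"rx":0.0,"ry":0.0,"rz":0.0,"jaw":1.0},{"tx":0.0,"ty":0.0,"tz":-0.004,"rx":0.0,"ry":0.0,"rz":0.0,"jaw":1.0}]}}

```text
time_s: 14.0
tool_pos: [580.5, 54.8, 78.6]
tcp_rot: [[0.992, 0.123, -0.0], [0.123, -0.992, 0.0], [-0.0, -0.0, -1.0]]
ft_force: [0.7, 0.2, 0.0]
opening: 0.003
grasp_force: 0.0
```

Request:
{"fn": "servo_tool", "kwargs": {"rows": [{"tx":0.0,"ty":0.0,"tz":-0.001,"rx":0.0,"ry":0.0,"rz":0.0,"jaw":1.0},{"tx":0.0,"ty":0.0,"tz":-0.002,"rx":0.0,"ry":0.0,"rz":0.0,"jaw":1.0},{"tx":0.0,"ty":0.0,"tz":-0.002,"rx":0.0,"ry":0.0,"rz":0.0,"jaw":1.0}]}}

```text
time_s: 14.3
tool_pos: [580.7, 54.6, 76.7]
tcp_rot: [[0.992, 0.122, 0.0], [0.122, -0.992, -0.0], [0.0, 0.0, -1.0]]
ft_force: [-0.4, -1.1, 1.0]
opening: 0.003
grasp_force: 0.6
```

Request:
{"fn": "servo_tool", "kwargs": {"rows": [{"tx":0.0,"ty":0.0,"tz":-0.001,"rx":0.0,"ry":0.0,"rz":0.0,"jaw":1.0},{"tx":0.0,"ty":0.0,"tz":-0.0015,"rx":0.0,"ry":0.0,"rz":0.0,"jaw":1.0},{"tx":0.0,"ty":0.0,"tz":-0.0015,"rx":0.0,"ry":0.0,"rz":0.0,"jaw":1.0}]}}

```text
time_s: 14.6
tool_pos: [580.8, 54.6, 76.3]
tcp_rot: [[0.992, 0.122, 0.001], [0.122, -0.992, -0.0], [0.001, 0.0, -1.0]]
ft_force: [-1.2, -0.8, 8.2]
opening: 0.003
grasp_force: 3.6
```

```bash
python3 - <<'E'
from h import *
im=get_image("side"); cv2.imwrite("pics/s2.png",cv2.resize(im["pixels"][180:300,230:380],None,fx=5,fy=5)[...,::-1])
E
```

```text
(no output)
```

View pics/s2.png

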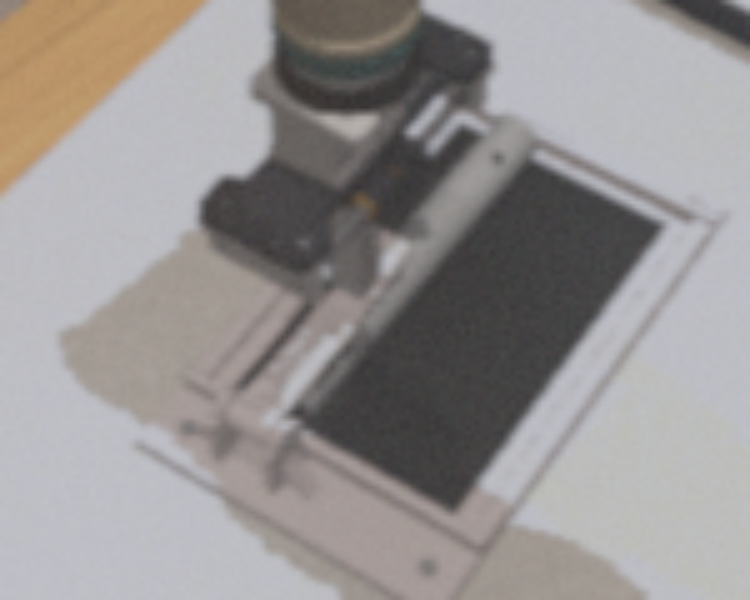

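The lever is down on the rail with the finger on its thumb piece, near crop (355,265). The force is rising sharply. I'll press once more, then withdraw straight up.

Request:
{"fn": "servo_tool", "kwargs": {"rows": [{"tx":0.0,"ty":0.0,"tz":-0.001,"rx":0.0,"ry":0.0,"rz":0.0,"jaw":1.0},{"tx":0.0,"ty":0.0,"tz":-0.002,"rx":0.0,"ry":0.0,"rz":0.0,"jaw":1.0},{"tx":0.0,"ty":0.0,"tz":-0.002,"rx":0.0,"ry":0.0,"rz":0.0,"jaw":1.0}]}}

```text
time_s: 14.95
tool_pos: [580.9, 54.6, 75.8]
tcp_rot: [[0.992, 0.122, 0.002], [0.122, -0.992, -0.0], [0.001, 0.0, -1.0]]
ft_force: [-5.3, -0.9, 15.3]
opening: 0.003
grasp_force: 7.6
```

Request:
{"fn": "servo_tool", "kwargs": {"rows": [{"tx":0.0,"ty":0.0,"tz":0.003,"rx":0.0,"ry":0.0,"rz":0.0,"jaw":1.0},{"tx":0.0,"ty":0.0,"tz":0.02,"rx":0.0,"ry":0.0,"rz":0.0,"jaw":1.0},{"tx":-0.02,"ty":0.0,"tz":0.06,"rx":0.0,"ry":0.0,"rz":0.0,"jaw":1.0},{"tx":-0.07,"ty":-0.06,"tz":0.08,"rx":0.0,"ry":0.0,"rz":0.0,"jaw":1.0},{"tx":-0.1,"ty":-0.08,"tz":0.1,"rx":0.0,"ry":0.0,"rz":0.0,"jaw":1.0},{"tx":-0.12,"ty":-0.08,"tz":0.1,"rx":0.0,"ry":0.0,"rz":0.0,"jaw":1.0},{"tx":-0.12,"ty":-0.08,"tz":0.1,"rx":0.0,"ry":0.0,"rz":0.0,"jaw":1.0},{"tx":-0.12,"ty":-0.08,"tz":0.1,"rx":0.0,"ry":0.0,"rz":0.0,"jaw":1.0}]}}

```text
time_s: 15.75
tool_pos: [460.8, -25.6, 173.5]
tcp_rot: [[0.993, 0.121, 0.002], [0.121, -0.993, 0.0], [0.002, 0.0, -1.0]]
ft_force: [0.2, -0.1, 0.3]
opening: 0.007
grasp_force: 0.0
```

```bash
python3 - <<'E'
from h import *
im=get_image("wrist"); save(im,"w4"); C=cloud(im);R=rack(C)-[35,0]
m=(abs(R[...,0])<8)&(C[...,2]>50)
for y in range(-105,150,12):
    s=C[...,2][m&(R[...,1]>y)&(R[...,1]<y+12)]
    if len(s): print(y+6,round(float(np.percentile(s,90)),1),len(s))
for w in[(-105,-20)]:
    k=(C[...,2]>45)&(R[...,1]>w[0])&(R[...,1]<w[1])&(abs(R[...,0])<30); print("rail x",np.median(R[k][:,0]))
E
```

```text
-99 57.4 263
-87 57.5 261
-75 57.3 256
-63 57.6 260
-51 57.5 258
-39 57.4 265
-27 57.3 253
-15 57.3 265
-3 57.3 272
9 81.1 339
21 84.1 325
33 80.7 311
45 78.0 297
57 75.4 291
69 72.9 298
81 74.5 315
93 74.9 302
105 75.0 307
117 75.1 302
129 75.0 307
141 74.6 272
153 72.7 213
rail x -3.515370418588759
```

View pics/w4.png

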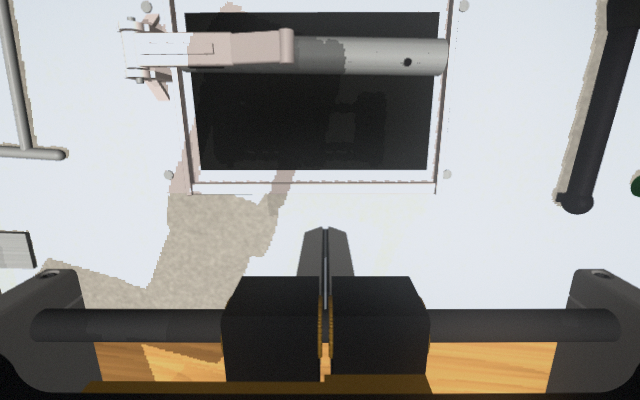

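The lever lies level over the rail, from (125,48) to (290,47), and the tools have not moved. I'll check the rail's x with the circle fit before handing in.

```bash
python3 - <<'E'
from h import *
from scipy.optimize import least_squares
im=get_image("wrist"); C=cloud(im);R=rack(C)-[35,0];z=C[...,2]
k=(z>35)&(z<64)&(R[...,1]>-105)&(R[...,1]<-15)&(abs(R[...,0])<30); P=np.c_[R[k],z[k]]
print(least_squares(lambda q:np.hypot(P[:,0]-q[0]-q[1]*P[:,1],P[:,2]-q[2])-16,[0,0,42],loss="soft_l1").x.round(3))
k=(z>70)&(R[...,1]>20)&(R[...,1]<130)&(abs(R[...,0])<30); print("lever x",np.percentile(R[k][:,0],[2,98]))
E
python3 -c "
from plant import job_done
print(job_done())"
```

```text
[-3.2900e-01  2.2000e-02  4.0768e+01]
lever x [-12.82334146  11.26170457]
the job is handed in; nothing more can be done
None
```

The rail was rolled to the seat and lies about 0.3 mm off the clamp's centre line, within about 0.02 rad of square; the lever is level and pressed onto it, the arm is clear, and the job is handed in (no verdict was shown).

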